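# Close one sample tube and vent another

## Task

The low grey and metal rack nearest you on the bench holds four white sample tubes with push caps. Press the green cap fully down to close that tube, and pull the red cap up to its upper stop so that tube is vented. Leave the blue and yellow caps as they are, and let go of everything.

Things in the scene. Friction and masses are not known exactly. Their poses are not given: they have to be found in the camera images.
- green_cap_top (a point): Top centre of the green ribbed push cap, 28 mm across, 22 mm tall, on an upright white tube. All four caps are alike: this point is 105 mm above the bench when fully down (closed), 117 mm when fully up (vented), hard stops at both; caps cannot come off. A stiff fit keeps a cap wherever it is left; about 7 N slides it. Green starts within 2 mm of fully up.
- red_cap_top (a point): Top centre of the red push cap, same form and heights as the green one; starts within 2 mm of fully down. Grip it by its sides: a closed cap's underside is 83 mm above the bench, below it is only the fixed tube, 24 mm across, down to the rack's top plate at 56 mm.
- blue_cap_top (a point): Top centre of the blue push cap, same form and heights; starts within 2 mm of fully up, stays so. All four tubes stand fixed in one straight row, 60 mm apart, in any colour order, in a low grey and metal rack (256 x 70 mm) fixed to the bench.
- yellow_cap_top (a point): Top centre of the yellow push cap, same form and heights; starts within 2 mm of fully down, stays so. For all four points x runs across the row, y along the row (row within 20 degrees of the robot's y axis), z up.

How it is judged:
At the end, for the whole second after the job is handed in: The green cap is within 4 mm of fully down, the red cap within 4 mm of fully up, and the blue and yellow caps are within 4 mm of where they started (height (world z) of green_cap_top below 0.109 m and height (world z) of red_cap_top above 0.113 m and distance of each of blue_cap_top, yellow_cap_top from where it was at the start of the episode below 0.004 m); the robot touches nothing.
It fails at once if the blue or the yellow cap is moved by more than 4 mm (distance of any of blue_cap_top, yellow_cap_top from where it was at the start of the episode above 0.004 m).
It also fails if it takes over 35 s, if anything falls off the work surface, if the arm or the gripper's body presses on something with over 40 N, if the wrist force passes 120 N, or if a joint passes its speed limit or range.

## Robot

A 6-joint arm with a two-finger parallel gripper is mounted at the origin on a cart in front of the work surface, level with it; the furniture and walls round the work are solid. World frame = base frame: x ahead of the robot, y to its left, z up, the work surface at z = 0. Lengths are in m, angles in rad, forces in N, time in s.
With the tool pointing down it reaches from about 0.35 to 0.975 m from the base axis. Payload 4.9 kg.
Tool frame: the origin (TCP) lies on the mounting face of the last link; the fingertips stand 173 mm ahead of it and the grasp point (between the pads) lies 155 mm ahead of it; z points along the fingers, y is the line along which they close (so a half turn about z gives the same grasp; the last joint's range is limited). The gripper opens to 85 mm and grips with 20 to 120 N. Pads are 22 mm wide; open, the fingers measure 114 mm over their backs; the gripper's body (76 mm by 85 mm) begins 54 mm behind the grasp point. The pads swing forward as they close: fully open they stand 13 mm farther back than shut.
Start: joints at [-1.439, 0.053, 1.613, -0, 1.476, -0.119], TCP at [0.155, -0.605, 0.405] pointing down, gripper open.
Joint ranges: [-3.01, 3.01], [-1.01, 2.22], [0.06, 2.58], [-1.02, 4.17], [0.09, 2.62], [-3.14, 3.14]. Speed limits (rad/s): [2.57, 2.57, 3.14, 3.14, 3.14, 3.14].

## Interface

Orientations are given as a unit quaternion [x, y, z, w].
In Python, from cell import status, imaging, order gives the robot as it stands.
- The arm moves only by the shell command python3 -m creep 'ROWS'. ROWS is JSON, a list that holds one entry, the list of rows, each a list of 7 numbers: the opening in per cent of the stroke, from 0 (shut) to 100 (fully open), then the shift along the tool's x, y, z in m, then the turn, a rotation vector about the tool's x, y, z in degrees. In form: [[[hand, tx, ty, tz, rx, ry, rz], ...]]. A call has 1 to 10 rows; each row is the pose to reach, as a shift and turn from the pose commanded when the call began, along the tool's axes at that moment; what a row does not reach only later rows make up. A row lasts 1/12 s, in which the tool goes at most 41.7 mm and 7.16 degrees, less where a joint would pass 70% of its speed; a pose out of reach is approached as far as the arm can. A call with a gripper value outside its range is refused whole. The fingers move at their own pace and stop on an object; the grip force is fixed at half the most. Time passes only in rows, so rows that repeat a pose let the fingers close. It gives the time, the measured TCP pose, the force, the opening and the grip force at its end, in the units of the state.
- status.observe(): the state, without advancing time (a new reading comes with each control period).
- imaging.read_camera(name): name is "side" or "top"; returns the picture (400x640x3 uint8, red, green, blue); there is no depth.
- imaging.camera_model(name): a dict with "vfov" (degrees; the focal length in pixels is half the picture's height over the tangent of half this angle, whatever the lens; pixels are square), "cx", "cy" (the principal point, pixels), "R" (3x3) and "t" (3): a world point X has camera coordinates R X + t. Camera axes: x right, y down, z forward; pixel columns grow to the right and rows downward; lengths in m; the calibration is good to about 2 mm. A picture is of the moment at which its call begins. camera_model takes no time and is no camera call.
- order.finish_job(): hands the job in; it is judged then, once.
The state is a dict: "t": time; "q": joint angles; "dq": joint speeds; "joint_efforts": joint torques, N m; "tool_pos": TCP position; "tool_rot": TCP orientation; "ft_force": force on the tool from outside, world axes, zero at the start; "ft_torque": the same for the moment, N m; "width": finger opening in m; "finger_force": force on a finger pad.
Only numpy, scipy, OpenCV 4.12 (cv2) and the standard library are available. Lean on these libraries where they do the work, as an engineer would, in place of code of your own. Each camera call takes 0.05 s, during which the arm holds its last target. There are 200 camera calls.

## Working session

There is one attempt and no reset: what is moved stays moved. The work goes in short steps, Python scripts to look and compute and a shell command to move; the robot and the scene stay as the last step left them, time stands still between calls to the robot, and variables do not carry over. Pictures are saved under pics/ and viewed, at most 10 in all, crops included, and the job is handed in when it is done.

```bash
mkdir -p pics; ls; python3 - <<'E'
from cell import status, imaging
import cv2
s=status.observe(); print(s)
for n in("side","top"):
    im=imaging.read_camera(n); cv2.imwrite(f"pics/{n}0.png",im[:,:,::-1]); print(imaging.camera_model(n))
E
```

```text
pics
{'t': 0.0, 'q': array([-1.43897277e+00,  5.33626578e-02,  1.61431493e+00, -6.16158143e-06,
        1.47597113e+00, -1.18968388e-01]), 'dq': array([ 0.00084803, -0.00126472, -0.0010527 ,  0.00095296, -0.00049627,
       -0.00028669]), 'joint_efforts': array([ 1.38169071e-03, -3.93682766e+01, -3.70176923e+01,  1.68891290e-05,
        6.93491864e-03,  3.23711149e-06]), 'tool_pos': array([ 0.15509015, -0.60517303,  0.40344654]), 'tool_rot': array([ 9.92147660e-01,  1.25067833e-01, -9.67430823e-06, -1.02799191e-03]), 'ft_force': array([-0.20182576, -0.74213383,  0.47394128]), 'ft_torque': array([ 0.05059949, -0.04724001, -0.05936418]), 'finger_force': 0.0, 'width': 0.08563010884393395}
{'vfov': 44.630776533805346, 'cx': 318.6109872364728, 'cy': 200.45302376005668, 'R': array([[-0.90513853, -0.42458353, -0.02128562],
       [-0.23739941,  0.54636122, -0.80320044],
       [ 0.35265531, -0.72195446, -0.59532846]]), 't': array([0.54490459, 0.14289814, 0.9332179 ])}
{'vfov': 42.13860948844686, 'cx': 315.5551501249558, 'cy': 205.86798338044014, 'R': array([[-0.01393501, -0.9995333 , -0.0271846 ],
       [-0.98892684,  0.0177942 , -0.14733319],
       [ 0.14774816,  0.02483049, -0.98871327]]), 't': array([0.21036706, 0.53572276, 0.90988823])}
```

View pics/side0.png

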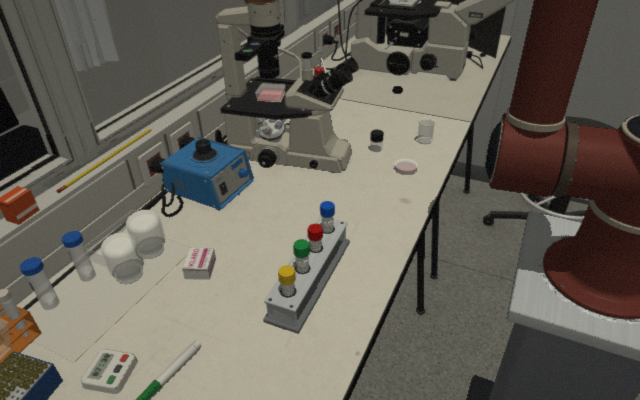

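View pics/top0.png

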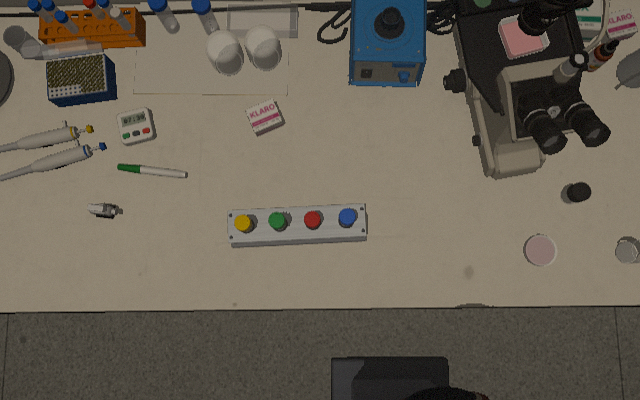

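The tubes run yellow, green, red, blue along −y. In the top view they sit at about (244,222), (278,220), (313,219) and (348,216). In the side view they sit at (287,275), (302,249), (315,233) and (327,210).

```bash
cat > h.py <<'E'
import numpy as np, cv2
from cell import imaging, status
from scipy.spatial.transform import Rotation as Ro
HUE={'yellow':(15,32),'green':(45,85),'red':None,'blue':(105,125)}
BOX={'top':(225,200,370,245),'side':(265,195,345,300)}
def K(m): f=200/np.tan(np.radians(m['vfov']/2)); return np.array([[f,0,m['cx']],[0,f,m['cy']],[0,0,1]])
def mask(im,c,n):
    h=cv2.cvtColor(im,cv2.COLOR_RGB2HSV); H=h[...,0].astype(int)
    k=((H<8)|(H>172)) if c=='red' else (H>=HUE[c][0])&(H<=HUE[c][1])
    k=(k&(h[...,1]>120)&(h[...,2]>50)).astype(np.uint8)
    x0,y0,x1,y1=BOX[n]; o=np.zeros_like(k); o[y0:y1,x0:x1]=k[y0:y1,x0:x1]
    N,l,s,ce=cv2.connectedComponentsWithStats(o); i=1+s[1:,4].argmax(); return s[i],ce[i]
def tri():
    out={}; ims={n:imaging.read_camera(n) for n in('side','top')}
    for c in HUE:
        P=[];p=[];
        for n in ims:
            m=imaging.camera_model(n); P.append(K(m)@np.c_[m['R'],m['t']]); s,ce=mask(ims[n],c,n); p.append(ce); print(c,n,s,ce.round(1))
        X=cv2.triangulatePoints(P[0],P[1],p[0],p[1])[:,0]; out[c]=X[:3]/X[3]
    return out
E
python3 - <<'E'
from h import *
o=tri(); 
for c in o: print(c,o[c].round(4))
a=np.array([o[c] for c in('yellow','green','red','blue')])[:,:2]
d=a[0]-a[3]; print("spacing",np.linalg.norm(np.diff(a,axis=0),axis=1), "row heading",np.degrees(np.arctan2(d[1],d[0])))
E
```

```text
yellow side [278 265  17  20 279] [286.5 274.6]
yellow top [234 215  18  17 235] [242.7 222.8]
green side [294 240  16  18 229] [301.3 248.3]
green top [269 213  15  16 190] [276.2 220. ]
red side [308 224  15  17 221] [314.9 231.9]
red top [304 211  17  18 217] [311.9 219.2]
blue side [321 201  13  17 188] [327. 209.]
blue top [339 209  16  16 213] [346.7 216.4]
yellow [0.5047 0.3272 0.0962]
green [0.5068 0.2679 0.1058]
red [0.5089 0.2075 0.0957]
blue [0.5112 0.1476 0.1065]
spacing [0.05932043 0.06052896 0.0598676 ] row heading 92.10234790874883
```

```bash
python3 -m creep '[[[100,0.02,-0.025,0,0,0,0],[100,0.045,-0.057,0,0,0,0],[100,0.07,-0.09,0,0,0,0],[100,0.095,-0.122,0.01,0,0,0],[100,0.12,-0.154,0.01,0,0,0],[100,0.145,-0.186,0.01,0,0,0],[100,0.17,-0.218,0.01,0,0,0],[100,0.195,-0.25,0.01,0,0,0],[100,0.22,-0.282,0.01,0,0,0],[100,0.245,-0.314,0.01,0,0,0]]]'
python3 -m creep '[[[100,0.025,-0.032,0,0,0,0],[100,0.05,-0.064,0,0,0,0],[100,0.075,-0.096,0,0,0,0],[100,0.1,-0.128,0.01,0,0,0],[100,0.125,-0.16,0.01,0,0,0],[100,0.15,-0.192,0.01,0,0,0],[100,0.175,-0.224,0.01,0,0,0],[100,0.2,-0.256,0.01,0,0,0],[100,0.225,-0.288,0.01,0,0,0],[100,0.245,-0.314,0.01,0,0,0]]]'
```

```text
t: 1.03
tool_pos: [0.3146, -0.2386, 0.3946]
tool_rot: [0.992, 0.125, 0.0, 0.0]
ft_force: [0.6, -0.4, -0.3]
width: 0.0855
finger_force: 0.0
t: 1.87
tool_pos: [0.4743, 0.1273, 0.3846]
tool_rot: [0.992, 0.126, 0.0, -0.0]
ft_force: [0.9, -0.9, 0.9]
width: 0.0857
finger_force: 0.0
```

```bash
python3 -m creep '[[[100,0.015,-0.018,0,0,0,-7],[100,0.03,-0.036,0.01,0,0,-14],[100,0.045,-0.055,0.02,0,0,-21],[100,0.056,-0.069,0.03,0,0,-28],[100,0.056,-0.069,0.03,0,0,-35],[100,0.056,-0.069,0.03,0,0,-42],[100,0.056,-0.069,0.03,0,0,-49],[100,0.056,-0.069,0.03,0,0,-56],[100,0.056,-0.069,0.03,0,0,-63],[100,0.056,-0.069,0.03,0,0,-70]]]'
python3 -m creep '[[[100,0,0,0,0,0,-7],[100,0,0,0,0,0,-7.7],[100,0,0,0,0,0,-7.7]]]'
python3 - <<'E'
from h import *
s=status.observe(); print(s['q'],s['tool_pos'],Ro.from_quat(s['tool_rot']).as_matrix().round(3))
im=imaging.read_camera('side'); t=imaging.read_camera('top')
v=np.vstack([cv2.resize(im[130:310,200:460],None,fx=2,fy=2,interpolation=2),cv2.resize(t[150:260,200:460],None,fx=2,fy=2,interpolation=2)])
cv2.imwrite('pics/a1.png',v[:,:,::-1])
E
```

```text
t: 2.7
tool_pos: [0.5109, 0.2053, 0.3544]
tool_rot: [0.739, 0.674, -0.0, -0.0]
ft_force: [0.3, -0.3, 0.0]
width: 0.0857
finger_force: 0.0
t: 2.95
tool_pos: [0.511, 0.2053, 0.3545]
tool_rot: [0.695, 0.719, -0.0, -0.0]
ft_force: [0.8, -0.2, 0.3]
width: 0.0853
finger_force: 0.0
[ 2.46814246e-01 -8.84602464e-02  1.83714808e+00  2.59441699e-05
  1.39322754e+00  2.13079320e-01] [0.51097203 0.20526167 0.3545183 ] [[-0.034  0.999 -0.   ]
 [ 0.999  0.034 -0.   ]
 [-0.    -0.    -1.   ]]
```

View pics/a1.png

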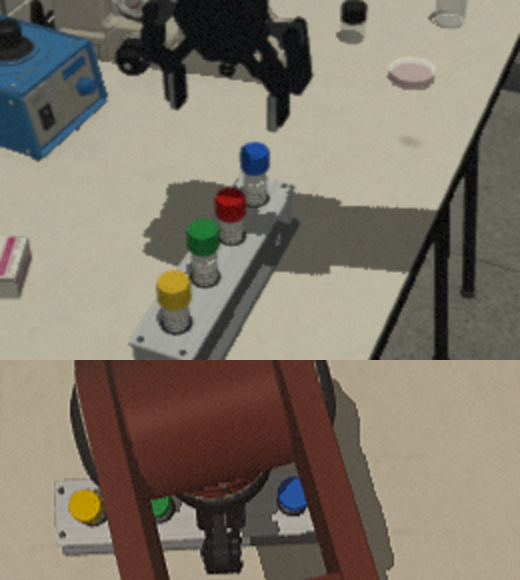

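```bash
python3 -m creep '[[[100,0.001,0,0.025,0,0,0],[100,0.001,0,0.05,0,0,0],[100,0.001,0,0.075,0,0,0],[100,0.001,0,0.095,0,0,0],[100,0.001,0,0.107,0,0,0],[60,0.001,0,0.107,0,0,0],[45,0.001,0,0.107,0,0,0]]]'
python3 - <<'E'
from h import *
im=imaging.read_camera('side')
cv2.imwrite('pics/a2.png',cv2.resize(im[170:310,230:400],None,fx=4,fy=4,interpolation=2)[:,:,::-1])
E
```

```text
t: 3.63
tool_pos: [0.511, 0.2063, 0.2476]
tool_rot: [0.694, 0.72, -0.0, -0.0]
ft_force: [-0.1, -0.3, 0.4]
width: 0.0637
finger_force: 0.0
```

View pics/a2.png

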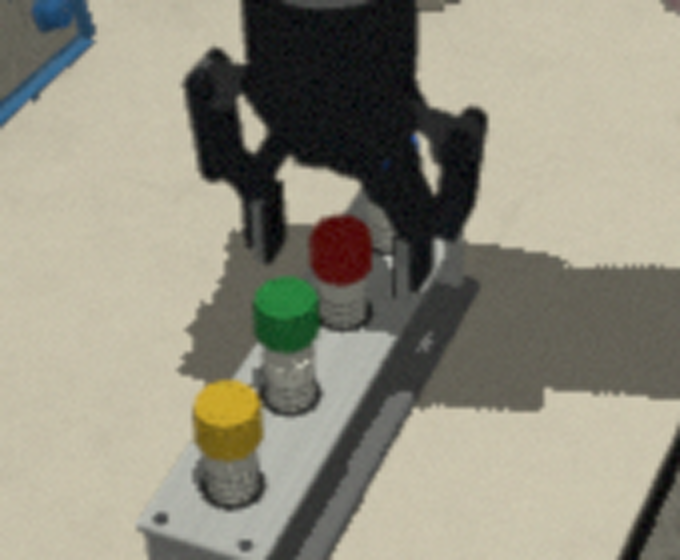

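The open fingers straddle the red cap (crop 341,250) evenly, clear of the blue and green caps. I'll close on it now.

```bash
python3 -m creep '[[[10,0,0,0,0,0,0],[10,0,0,0,0,0,0],[10,0,0,0,0,0,0],[10,0,0,0,0,0,0],[10,0,0,0,0,0,0],[10,0,0,0,0,0,0],[10,0,0,0,0,0,0],[10,0,0,0,0,0,0]]]'
```

```text
t: 4.35
tool_pos: [0.51, 0.2065, 0.2493]
tool_rot: [0.694, 0.72, -0.002, -0.002]
ft_force: [-11.5, -0.8, 9.7]
width: 0.0259
finger_force: 58.4
```

```bash
python3 -m creep '[[[10,0,0,-0.003,0,0,0],[10,0,0,-0.006,0,0,0],[10,0,0,-0.009,0,0,0],[10,0,0,-0.012,0,0,0],[10,0,0,-0.014,0,0,0],[10,0,0,-0.014,0,0,0],[10,0,0,-0.014,0,0,0]]]'
python3 - <<'E'
from h import *
im=imaging.read_camera('side')
cv2.imwrite('pics/a3.png',cv2.resize(im[170:310,230:400],None,fx=4,fy=4,interpolation=2)[:,:,::-1])
E
```

```text
t: 4.93
tool_pos: [0.5099, 0.2064, 0.2609]
tool_rot: [0.694, 0.72, -0.002, -0.002]
ft_force: [-7.1, 2.2, -4.0]
width: 0.0261
finger_force: 59.7
```

View pics/a3.png

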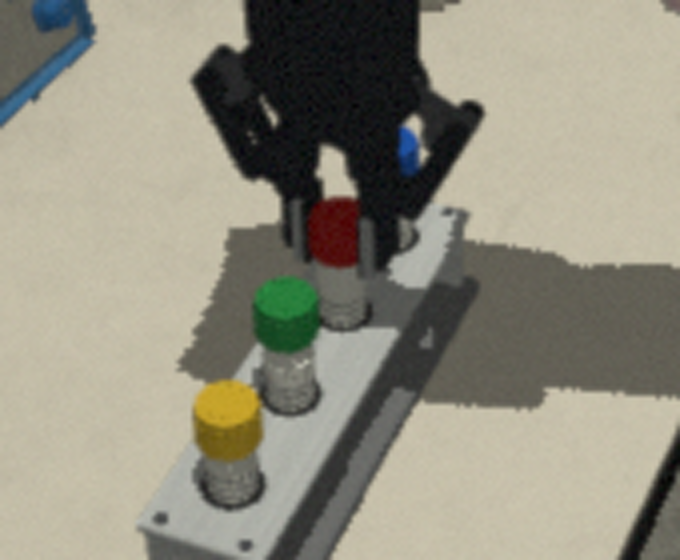

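The red cap has risen: its underside went from about row 282 to 265 in the crop. I'll pull a little further into the stop.

```bash
python3 -m creep '[[[10,0,0,-0.002,0,0,0],[10,0,0,-0.004,0,0,0],[10,0,0,-0.004,0,0,0]]]'
```

```text
t: 5.23
tool_pos: [0.5096, 0.2063, 0.2618]
tool_rot: [0.694, 0.72, -0.001, -0.002]
ft_force: [2.2, 5.1, -22.6]
width: 0.0261
finger_force: 61.7
```

That was the stop, at 23 N. Now release and rise.

```bash
python3 -m creep '[[[40,0,0,0,0,0,0],[60,0,0,0,0,0,0],[80,0,0,0,0,0,0],[100,0,0,0,0,0,0],[100,0,0,0,0,0,0],[100,0,0,0,0,0,0],[100,0,0,-0.025,0,0,0],[100,0,0,-0.05,0,0,0],[100,0,0,-0.08,0,0,0],[100,0,0,-0.08,0,0,0]]]'
python3 - <<'E'
from h import *
s=status.observe(); print(s['tool_pos'],s['width'])
im=imaging.read_camera('side')
for c in HUE: print(c,mask(im,c,'side'))
E
```

```text
t: 6.07
tool_pos: [0.5128, 0.2067, 0.3534]
tool_rot: [0.694, 0.72, 0.005, 0.003]
ft_force: [0.8, -0.1, 1.2]
width: 0.0855
finger_force: 0.0
[0.51282365 0.2067126  0.35341581] 0.0854628699982685
yellow (array([278, 265,  17,  20, 278], dtype=int32), array([286.47841727, 274.59352518]))
green (array([294, 239,  16,  19, 243], dtype=int32), array([301.14403292, 248.01646091]))
red (array([307, 220,  16,  17, 228], dtype=int32), array([314.61403509, 227.6622807 ]))
blue (array([321, 201,  13,  17, 188], dtype=int32), array([326.9893617, 208.9893617]))
```

```bash
python3 -m creep '[[[0,0.02,0,0,0,0,0],[0,0.04,-0.001,0,0,0,0],[0,0.06,-0.001,0,0,0,0],[0,0.06,-0.001,0,0,0,0],[0,0.06,-0.001,0,0,0,0],[0,0.06,-0.001,0,0,0,0],[0,0.06,-0.001,0,0,0,0],[0,0.06,-0.001,0,0,0,0],[0,0.06,-0.001,0,0,0,0],[0,0.06,-0.001,0,0,0,0]]]'
```

```text
t: 6.95
tool_pos: [0.5079, 0.2657, 0.3457]
tool_rot: [0.694, 0.719, 0.0, 0.0]
ft_force: [0.3, 0.1, -0.6]
width: 0.0002
finger_force: 0.0
```

```bash
python3 -m creep '[[[0,0.001,0,0.02,0,0,0],[0,0.001,0,0.04,0,0,0],[0,0.001,0,0.05,0,0,0],[0,0.001,0,0.054,0,0,0],[0,0.001,0,0.057,0,0,0],[0,0.001,0,0.06,0,0,0],[0,0.001,0,0.063,0,0,0],[0,0.001,0,0.065,0,0,0],[0,0.001,0,0.067,0,0,0],[0,0.001,0,0.067,0,0,0]]]'
```

```text
t: 7.78
tool_pos: [0.5082, 0.2673, 0.2809]
tool_rot: [0.694, 0.72, 0.001, 0.0]
ft_force: [-3.4, -0.4, 3.2]
width: -0.0002
finger_force: 1.8
```

```bash
python3 -m creep '[[[0,0,0,0.002,0,0,0],[0,0,0,0.004,0,0,0],[0,0,0,0.004,0,0,0],[0,0,0,0.004,0,0,0]]]'
python3 - <<'E'
from h import *
im=imaging.read_camera('side')
for c in HUE: print(c,mask(im,c,'side'))
cv2.imwrite('pics/a4.png',cv2.resize(im[170:310,230:400],None,fx=4,fy=4,interpolation=2)[:,:,::-1])
E
```

```text
t: 8.12
tool_pos: [0.5084, 0.2675, 0.2783]
tool_rot: [0.694, 0.72, 0.001, 0.0]
ft_force: [-5.7, -2.7, 11.6]
width: 0.0002
finger_force: 5.7
yellow (array([278, 265,  18,  20, 294], dtype=int32), array([286.33333333, 274.4047619 ]))
green (array([294, 246,  16,  16, 157], dtype=int32), array([302.03821656, 254.91719745]))
red (array([309, 219,   9,   6,  37], dtype=int32), array([312.86486486, 221.27027027]))
blue (array([322, 201,  12,   9,  80], dtype=int32), array([328.025, 205.   ]))
```

View pics/a4.png

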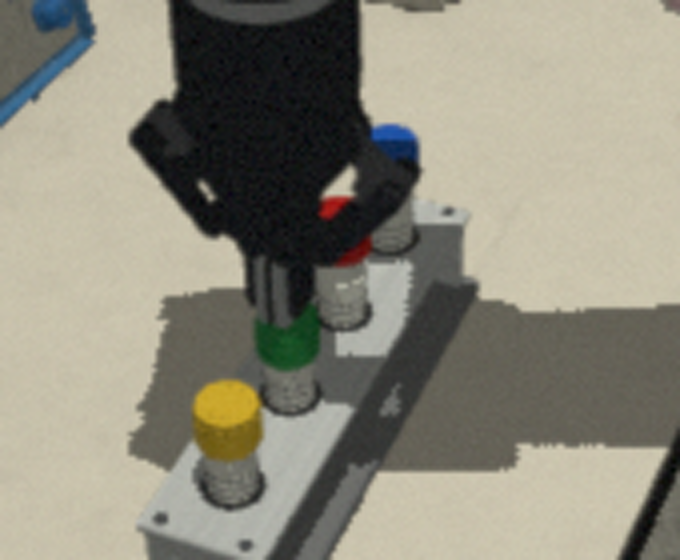

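The fingers sit on the green cap (crop 288,340), which is now near its closed height. One firmer push, then retreat straight up and check.

```bash
python3 -m creep '[[[0,0,0,0.002,0,0,0],[0,0,0,0.003,0,0,0],[0,0,0,0.003,0,0,0]]]'
python3 -m creep '[[[0,0,0,-0.02,0,0,0],[0,0,0,-0.05,0,0,0],[0,0,0,-0.08,0,0,0],[0,0,0,-0.11,0,0,0],[0,0,0,-0.14,0,0,0],[0,0,0,-0.14,0,0,0],[0,0,0,-0.14,0,0,0],[0,0,0,-0.14,0,0,0]]]'
python3 - <<'E'
from h import *
im=imaging.read_camera('side')
for c in HUE: print(c,mask(im,c,'side'))
s=status.observe(); print(s['tool_pos'],s['ft_force'],s['t'])
cv2.imwrite('pics/a5.png',cv2.resize(im[130:310,200:400],None,fx=3,fy=3,interpolation=2)[:,:,::-1])
E
```

```text
t: 8.42
tool_pos: [0.5087, 0.2676, 0.2782]
tool_rot: [0.694, 0.72, 0.0, 0.0]
ft_force: [-13.9, -6.7, 24.9]
width: -0.0002
finger_force: 12.4
t: 9.08
tool_pos: [0.5078, 0.2671, 0.4119]
tool_rot: [0.694, 0.72, 0.0, 0.0]
ft_force: [-0.6, -0.8, -0.6]
width: 0.0002
finger_force: 0.0
yellow (array([278, 265,  18,  20, 294], dtype=int32), array([286.30272109, 274.4829932 ]))
green (array([294, 244,  16,  18, 243], dtype=int32), array([301.55555556, 252.44032922]))
red (array([308, 219,  15,  18, 228], dtype=int32), array([315.02192982, 227.24561404]))
blue (array([321, 202,  13,  16, 180], dtype=int32), array([326.91111111, 209.3       ]))
[0.50759451 0.26709895 0.41062709] [ 0.15627098 -0.02233932 -0.89090868] 9.1333
```

View pics/a5.png

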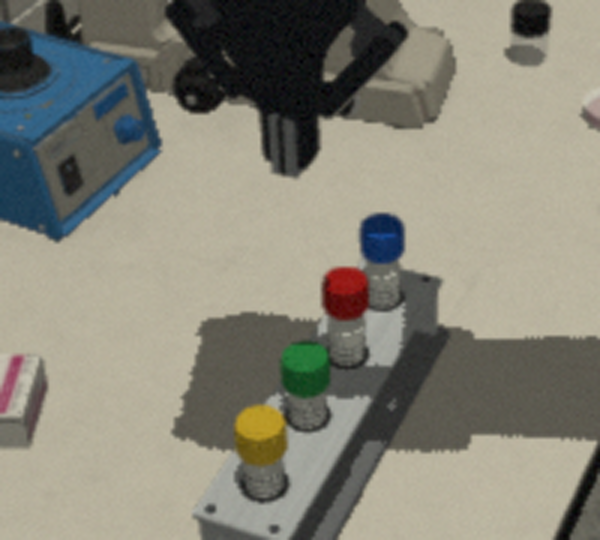

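The green cap is down (stopped at 25 N, about 4.3 px lower), the red cap is up (about 4.5 px higher), blue and yellow haven't moved, and the gripper is clear.

```bash
python3 -c "
from cell import order; print(order.finish_job())"
```

```text
the job is handed in; nothing more can be done
None
```

I pressed the green cap down to its stop and pulled the red cap up to its stop. The blue and yellow caps look unmoved in the last picture, the gripper was clear, and I handed the job in at about 9 s; no verdict came back.

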